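# Set the grind to 6 and put the portafilter on the fork

## Robot

A 7-joint arm with a two-finger parallel gripper is mounted at the origin on the work surface. World frame = base frame: x ahead of the robot, y to its left, z up, the work surface at z = 0. Lengths are in mm, angles in rad, forces in N, time in s.
With the tool pointing down it reaches from about 425 to 1025 mm from the base axis. Payload 9.4 kg.
Tool frame: the origin (TCP) lies at the very end of the fingers, on their centre line; the grasp point (between the pads) lies 19 mm behind it; z points along the fingers, y is the line along which they close (so a half turn about z gives the same grasp; the last joint's range is limited). The gripper opens to 85 mm and grips with 20 to 120 N. Pads are 22 mm wide; open, the fingers measure 114 mm over their backs; the gripper's body (76 mm by 85 mm) begins 54 mm behind the grasp point. The pads swing forward as they close: fully open they stand 13 mm farther back than shut.
Start: joints at [1.247, 0.599, -0.003, 1.599, 0.002, 0.943, -0.08], TCP at [177.109, -703.034, 231.275] pointing down, gripper open.
Joint ranges: [-2.57, 2.57], [-0.35, 1.97], [-1.29, 1.29], [0.11, 2.56], [-1.05, 4.19], [0.11, 1.86], [-2.63, 2.63]. Speed limits (rad/s): [2.22, 2.22, 3.01, 3.01, 3.14, 3.14, 3.14].

## Interface

Orientations are given as [roll, pitch, yaw] about the fixed x, y, z axes, in that order (R = Rz(yaw) Ry(pitch) Rx(roll)).
In Python, from plant import env gives the robot as it stands.
- The arm moves only by the shell command python3 -m creep 'ROWS' [OPENING]. ROWS is JSON, a list of rows, each an object with "offset": the shift along the world's x, y, z scaled (see below), a list of three; "rot": the turn, a rotation vector about the world's x, y, z scaled (see below), a list of three. In form: [{"offset": [tx, ty, tz], "rot": [wx, wy, wz]}, ...]. A call has 1 to 12 rows; each row is the pose to reach, as a shift and turn from the pose commanded when the call began; what a row does not reach only later rows make up. The controller multiplies each number of a shift by 0.5 m and each number of a turn by 120 degrees. A row lasts 1/8 s, in which the tool goes at most 62.5 mm and 10.7 degrees, less where a joint would pass 70% of its speed; a pose out of reach is approached as far as the arm can. A call with a number of a shift or a turn outside -1 to 1 is refused whole. A call with a gripper value outside its range is refused whole. OPENING is the finger opening in mm, from 0 to 85.4, set as the call begins (- or left out, the last holds). The fingers move at their own pace and stop on an object; the grip force is fixed at half the most. Time passes only in rows, so rows that repeat a pose let the fingers close. It gives the time, the measured TCP pose, the force, the opening and the grip force at its end, in the units of the state.
- env.observe(): the state, without advancing time (a new reading comes with each control period).
- env.grab_frame(name): name is "side" or "top" or "wrist"; returns the picture (420x560x3 uint8, red, green, blue); there is no depth.
- env.calibration(name): a dict with "mtx" (3x3 intrinsics, pixels), "T" (4x4, takes a point from camera to world coordinates). Camera axes: x right, y down, z forward; pixel columns grow to the right and rows downward; lengths in mm; the calibration is good to about 2 mm. A picture is of the moment at which its call begins: read the wrist's pose just before it. calibration takes no time and is no camera call; for the wrist camera it gives the pose at the moment of the call.
- env.close_job(): hands the job in; it is judged then, once.
Trained networks look in the newest picture that a camera, given by its name, has taken for a name from the list of things; names that differ only in an ending like _2 or _b are one class to them, and where a whole thing is asked for, a point or a joint stands for the part that bears it (a point fixed in the world has none). Each returns a list of dicts, best first, with "conf" (0 to 1); they miss things now and then, are a little off and sometimes report something else, mostly with a low value. They report only what shows in the picture. A call takes as long as a camera call. They do not tell look-alikes from the thing itself.
- env.look_for(camera, target): "at" ([row, column] in pixels, amid what is visible of it).
- env.pinpoint(camera, target): "at" ([row, column] in pixels: a listed point, or the origin of a listed thing).
The state is a dict: "time_s": time; "joint_positions": joint angles; "dq": joint speeds; "joint_efforts": joint torques, N m; "tool_pos": TCP position; "tool_rot": TCP orientation; "wrist_force": force on the tool from outside, world axes, zero at the start; "moment": the same for the moment, N m; "gripper_width": finger opening in mm; "grasp_force": force on a finger pad.
Only numpy, scipy, OpenCV 4.12 (cv2) and the standard library are available. Lean on these libraries where they do the work, as an engineer would, in place of code of your own. Each camera call takes 0.05 s, during which the arm holds its last target. There are 200 camera calls.

## Task

Get the coffee grinder ready to fill a shot: turn its numbered grind sleeve until it clicks in at 6, and set the portafilter level on the grinder's fork, basket under the chute and handle pointing straight out of the front. Leave the cups, tamper, milk jug and spoon where they are.

Things in the scene. Friction and masses are not known exactly. Their poses are not given: they have to be found in the camera images.
- grinder: White single-dose coffee grinder, stands firm. Origin on the counter below the one vertical axis of its sleeve, chute and fork; own -x points out of its front, z up. Foot plate 130 mm wide, x -95 to 140 mm, 22 mm high, low tray on it to 28 mm; motor tower from x = 50 mm back, 110 mm wide; head over the fork out to x = -42 mm, 160 to 210 mm high, 88 mm wide; chute mouth 148 mm up.
- fork (a point): Point on the grinder's axis level with the fork's upper face, 80 mm above the counter: the middle of the portafilter's underside belongs here. The fork is two level steel prongs along the grinder's x, 10 mm wide, 8 mm thick, centred 19 mm either side of the axis, reaching 47 mm in front of it, open in front; 68 mm of height between the fork and the chute's mouth. Axes as the grinder's.
- sleeve (a joint): Angle (rad) of the grind sleeve on top of the grinder; clockwise from above counts up. Ten clicks, 0 to 9, 24 degrees apart: value = 0.419 x the number at the index, 0 to 3.77, a stop at each end. A spring detent pulls it to the nearest click when let go; passing a click takes about 0.2 N m.
- sleeve_grip (a point): On the sleeve's vertical axis, 248 mm above the counter, where to hold its knurled steel grip: 57 mm in diameter, from 226 to 256 mm high. A narrower cap on top rises to 269 mm. Below the grip is the black skirt, 80 mm in diameter, 216 to 226 mm high, with white numerals 0 to 9 on its top face. Its axes turn with the sleeve; its -x points to numeral 0.
- index (a point): Tip of the fixed black index bar at the front of the grinder's head, by the skirt's edge, 40 mm from the axis, 222 mm above the counter: the numeral beside it is the setting. The numerals turn with the sleeve and run counter-clockwise from above. A black lug stands 14 mm out of the skirt, 72 degrees clockwise from numeral 0 (from above).
- portafilter: Loose bottomless portafilter, 0.27 to 0.43 kg, upright on the counter at the start. Origin: centre of its head's flat underside; z up. Steel head 44 mm tall, 54 mm in diameter at the underside, 66 mm at the rim, two lugs at the sides out to 41 mm. A thin neck and a softly squared wooden handle run along its own -x. It balances about 15 mm from the head's centre towards the handle.
- handle_grip (a point): On the axis of the portafilter's handle, 110 mm from the head's centre and 26 mm above its underside: a good place to hold it, firmly (50 N or more) so that the heavier head does not sag. The handle is 26 mm wide and tall with flat sides, from 52 to 180 mm from the head's centre. Axes as the portafilter's.
- tamper: Coffee tamper, 53 mm wide steel foot with a wooden handle, 74 mm tall, loose. Bystander. Origin: centre of the underside.
- cup_a: White espresso cup, 62 mm wide, 58 mm tall, loose. Bystander. Origin: centre of the underside.
- cup_b: Another such cup. Bystander. Origin: centre of the underside.
- milk_jug: Steel milk jug, 80 mm wide, 100 mm tall, loose. Bystander. Origin: centre of the underside.
- spoon: Steel spoon, 170 mm long, lying on the counter. Bystander. Origin: about its middle, x along it.
Not all that is in view belongs to the job. What is shaped like the portafilter but turquoise is not meant.

How it is judged:
By the outcome, as a careful person would: the job done as asked, in the order asked, and still so for the second after the job is handed in, with the robot touching nothing.
It also fails if it takes over 64 s, if anything falls off the work surface, if the arm or the gripper's body presses on something with over 40 N, if the wrist force passes 120 N, or if a joint passes its speed limit or range.

## Working session

There is one attempt and no reset: what is moved stays moved. The work goes in short steps, Python scripts to look and compute and a shell command to move; the robot and the scene stay as the last step left them, time stands still between calls to the robot, and variables do not carry over. Pictures are saved under pics/ and viewed, at most 10 in all, crops included, and the job is handed in when it is done.

```bash
ls; mkdir -p pics
python3 - <<'E'
from plant import env
import cv2,numpy as np
print(env.observe())
ims=[]
for n in ["side","top"]:
    im=env.grab_frame(n); cv2.imwrite(f'pics/{n}0.png',im[:,:,::-1])
    c=env.calibration(n); print(n,np.round(c['mtx'],1).tolist(),np.round(c['T'],3).tolist())
    for t in ["grinder","portafilter","tamper","cup_a","milk_jug","spoon"]:
        print(t,[(np.round(d['at']).tolist(),round(d['conf'],2)) for d in env.look_for(n,t)])
    for t in ["fork","sleeve_grip","index","handle_grip","portafilter","grinder"]:
        print('pt',t,[(np.round(d['at'],1).tolist(),round(d['conf'],2)) for d in env.pinpoint(n,t)])
E
```

```text
pics
{'time_s': 0.0, 'joint_positions': array([ 1.247292  ,  0.60012871, -0.00254414,  1.60013972,  0.001788  ,
        0.94289708, -0.07975898]), 'dq': array([ 4.55170294e-04,  4.85955023e-04,  1.11511707e-03, -2.12397770e-03,
       -1.59157427e-03, -1.47110831e-05, -6.69805013e-04]), 'joint_efforts': array([-7.64336201e-04, -7.76472259e+01,  1.56403799e+00, -2.58014846e+01,
        1.22664744e-02,  8.96829413e-03,  3.06871286e-06]), 'tool_pos': array([ 176.99252011, -702.57145311,  230.41083742]), 'tool_rot': array([-3.14002773e+00,  1.33622442e-04,  2.46897659e-01]), 'wrist_force': array([-0.43836071, -0.09625879, -0.36881342]), 'moment': array([-0.00124853, -0.0334734 ,  0.00698036]), 'grasp_force': 0.0, 'gripper_width': 85.44058901533815}
side [[487.0, 0.0, 271.8], [0.0, 487.0, 213.1], [0.0, 0.0, 1.0]] [[-0.944, -0.2, 0.264, 196.059], [-0.331, 0.552, -0.766, 766.082], [0.007, -0.81, -0.587, 860.549], [0.0, 0.0, 0.0, 1.0]]
grinder [([354.0, 233.0], 0.58)]
portafilter [([246.0, 368.0], 0.89), ([239.0, 280.0], 0.72), ([291.0, 237.0], 0.65)]
tamper [([279.0, 301.0], 0.59), ([192.0,
[... 465 characters left out ...]
0.999, -0.009, -0.038, -134.297], [0.039, -0.072, -0.997, 980.961], [0.0, 0.0, 0.0, 1.0]]
grinder [([248.0, 114.0], 0.91), ([262.0, 251.0], 0.4)]
portafilter [([323.0, 323.0], 0.75), ([223.0, 304.0], 0.69)]
tamper [([261.0, 248.0], 0.86)]
cup_a [([132.0, 172.0], 0.95), ([133.0, 239.0], 0.77)]
milk_jug [([278.0, 408.0], 0.89), ([249.0, 111.0], 0.73)]
spoon [([137.0, 298.0], 0.55), ([248.0, 110.0], 0.51)]
pt fork [([241.5, 132.1], 0.76)]
pt sleeve_grip [([238.2, 104.7], 0.63)]
pt index [([234.8, 125.2], 0.71)]
pt handle_grip [([226.2, 335.2], 0.93), ([293.3, 326.5], 0.59)]
pt portafilter [([222.7, 289.3], 0.77), ([334.5, 314.1], 0.75), ([242.6, 145.2], 0.3)]
pt grinder [([245.4, 142.9], 0.97)]
```

View pics/side0.png

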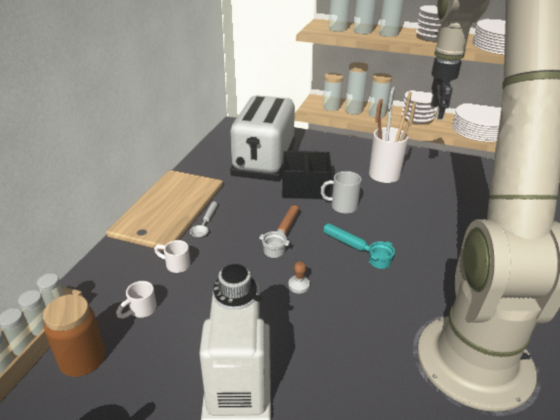

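View pics/top0.png

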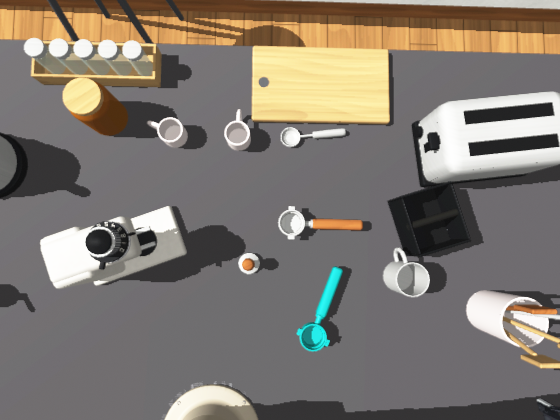

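Side view: the sleeve is at (col 236, row 283), the steel portafilter head at (275, 243) with a wooden handle towards (292, 215), and a turquoise look-alike at (380, 255). Top view: the grinder front points right (-y) and slightly up, the sleeve is at (104, 240), the steel portafilter at (291, 222) with its handle towards (360, 225), and the turquoise one at (313, 335).
Candidates in the top view: (291, 222) in steel and wood, and (313, 335) in turquoise. The steel and wood one fits; I'll confirm it in a crop.

```bash
cat > h.py <<'E'
import numpy as np,cv2
from plant import env
def ray(c,at):
    r,k=at; d=np.linalg.inv(c['mtx'])@[k,r,1]; T=np.array(c['T'])
    d=T[:3,:3]@d; return T[:3,3],d/np.linalg.norm(d)
def tri(obs):
    A=np.zeros((3,3));b=np.zeros(3);rs=[ray(c,a) for c,a in obs]
    for o,d in rs:
        P=np.eye(3)-np.outer(d,d);A+=P;b+=P@o
    x=np.linalg.solve(A,b)
    return x,[round(float(np.linalg.norm((np.eye(3)-np.outer(d,d))@(x-o))),1) for o,d in rs]
def onz(c,at,z):
    o,d=ray(c,at); return o+d*(z-o[2])/d[2]
def proj(c,p):
    T=np.array(c['T']); q=c['mtx']@(T[:3,:3].T@(np.array(p)-T[:3,3])); return q[1]/q[2],q[0]/q[2]
E
python3 - <<'E'
from h import *
cs,ct=env.calibration('side'),env.calibration('top')
for n,a,b in [('sleeve',(278.3,236.4),(238.2,104.7)),('hg',(221.8,286.4),(226.2,335.2)),('pf',(251.5,272),(222.7,289.3))]:
    print(n,tri([(cs,a),(ct,b)]))
print('fork z80',onz(ct,(241.5,132.1),80),'index',onz(ct,(234.8,125.2),222),'sl',onz(ct,(238.2,104.7),248),'gr',onz(ct,(245.4,142.9),0))
print('pf',onz(ct,(222.7,289.3),0),'hg',onz(ct,(226.2,335.2),26),'side hg',onz(cs,(221.8,286.4),26),'pf',onz(cs,(251.5,272),0))
t=cv2.imread('pics/top0.png');s=cv2.imread('pics/side0.png')
a=cv2.resize(t[180:280,240:380],None,fx=2.8,fy=2.8,interpolation=2)
b=cv2.resize(t[200:290,30:200],(392,208),interpolation=2)
c=cv2.resize(s[190:270,230:310],(392,392),interpolation=2)
d=cv2.resize(s[255:315,200:280],(392,294)[:2],interpolation=2)
L=np.vstack([a,b]);R=np.vstack([c,d])
H=max(len(L),len(R));M=np.zeros((600,790,3),np.uint8)
M[:min(600,len(L)),:392]=L[:600];M[:,396:788]=np.vstack([c[:300],d])[:594].repeat(1,0) if 0 else np.pad(np.vstack([c[:300],d]),((0,6),(0,0),(0,0)))
cv2.imwrite('pics/crop1.png',M)
E
```

```text
sleeve (array([471.98080622, 173.74818421, 242.65373361]), [4.3, 4.3])
hg (array([ 516.39321475, -304.41172808,   21.3333885 ]), [4.0, 4.0])
pf (array([ 5.22807994e+02, -1.89825372e+02, -2.00297537e-01]), [1.1, 1.1])
fork z80 [470.52757694 180.48351039  80.        ] index [483.20093918 144.65838083 222.        ] sl [476.00862981 173.01627889 248.        ] gr [ 4.61036368e+02  1.81117612e+02 -1.13686838e-13]
pf [ 521.70460956 -190.14962601    0.        ] hg [ 512.40003738 -304.75787096   26.        ] side hg [ 518.35687358 -297.24846919   26.        ] pf [ 5.23837276e+02 -1.89309579e+02 -1.13686838e-13]
```

View pics/crop1.png

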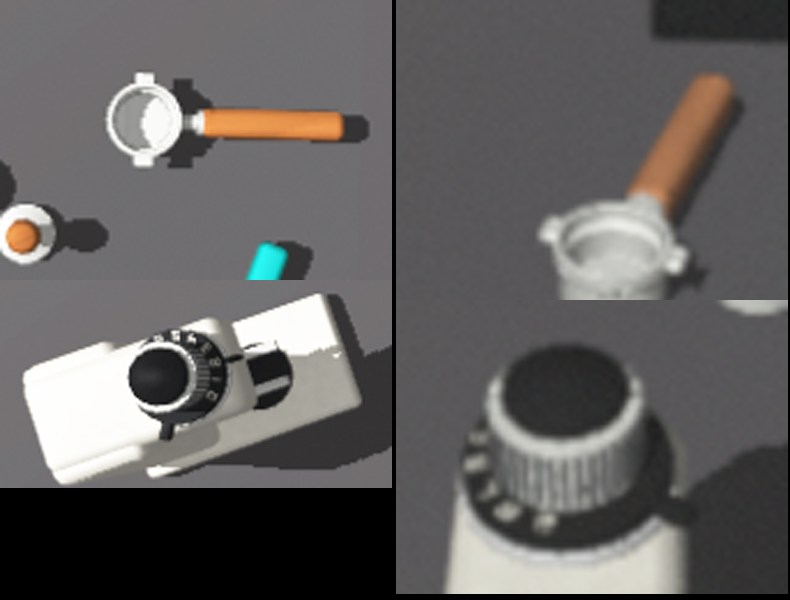

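The crop confirms it: the portafilter at (145, 120) has a steel head and a wooden handle. The sleeve seems to stand at about 2. Next I lift and bring the wrist camera over the work.

```bash
python3 -m creep '[{"offset":[0,0,0.3],"rot":[0,0,0]},{"offset":[0,0,0.3],"rot":[0,0,0]},{"offset":[0.2,0.2,0.36],"rot":[0,0,0]},{"offset":[0.66,0.7,0.4],"rot":[0,0,0]},{"offset":[0.66,0.7,0.4],"rot":[0,0,0]},{"offset":[0.66,0.7,0.4],"rot":[0,0,0]},{"offset":[0.66,0.9,0.36],"rot":[0,0,0]},{"offset":[0.66,0.9,0.36],"rot":[0,0,0]},{"offset":[0.66,0.9,0.36],"rot":[0,0,0]},{"offset":[0.66,0.9,0.36],"rot":[0,0,0]},{"offset":[0.66,0.9,0.36],"rot":[0,0,0]},{"offset":[0.66,0.9,0.36],"rot":[0,0,0]}]'
python3 - <<'E'
from h import *
s=env.observe();print(s['joint_positions'].round(2),s['tool_pos'],s['tool_rot'])
c=env.calibration('wrist');im=env.grab_frame('wrist');cv2.imwrite('pics/w1.png',im[:,:,::-1])
np.savez('w1.npz',mtx=c['mtx'],T=c['T'])
for p in ['handle_grip','portafilter']:
  print(p,[(np.round(d['at'],1).tolist(),round(d['conf'],2),onz(c,d['at'],26 if p[0]=='h' else 0).round(1)) for d in env.pinpoint('wrist',p)])
E
```

```text
time_s: 2.8
tool_pos: [509.6, -247.9, 411.7]
tool_rot: [-3.141, -0.002, 0.255]
wrist_force: [-0.5, -1.3, 0.7]
gripper_width: 85.3
grasp_force: 0.0
[ 0.49  0.25 -0.18  1.72  0.05  1.17 -1.02] [ 509.58841788 -247.93384058  411.65396755] [-3.14050983e+00 -1.79747735e-03  2.54793784e-01]
handle_grip [([164.4, 315.0], 0.79, array([ 519.8, -306.7,   26. ])), ([256.2, 274.4], 0.61, array([ 341.7, -282.7,   26. ]))]
portafilter [([145.9, 250.3], 0.73, array([ 519.4, -193.7,    0. ])), ([291.5, 246.3], 0.56, array([ 243.1, -250.6,    0. ]))]
```

```bash
python3 -m creep '[{"offset":[-0.06,0.76,0],"rot":[0,0,0.8]},{"offset":[-0.06,0.76,0],"rot":[0,0,0.8]},{"offset":[-0.06,0.76,0],"rot":[0,0,0.8]},{"offset":[-0.06,0.76,0],"rot":[0,0,0.8]},{"offset":[-0.06,0.76,0],"rot":[0,0,0.8]},{"offset":[-0.06,0.76,0],"rot":[0,0,0.8]},{"offset":[-0.06,0.76,0],"rot":[0,0,0.8]},{"offset":[-0.06,0.76,0],"rot":[0,0,0.8]},{"offset":[-0.06,0.76,0],"rot":[0,0,0.8]},{"offset":[-0.06,0.76,0],"rot":[0,0,0.8]},{"offset":[-0.06,0.76,0],"rot":[0,0,0.8]}]'
cat > m.py <<'E'
from h import *
import sys
s=env.observe();print(s['joint_positions'].round(2),s['tool_pos'].round(1),s['tool_rot'].round(3))
c=env.calibration('wrist');im=env.grab_frame('wrist');cv2.imwrite(f'pics/{sys.argv[1]}.png',im[:,:,::-1])
np.savez(sys.argv[1]+'.npz',mtx=c['mtx'],T=c['T']);print('cam',c['T'][:3,3].round(0))
Z=dict(sleeve_grip=248,index=222,fork=80,grinder=0,handle_grip=26,portafilter=0)
for p in sys.argv[2:]:
  print(p,[(np.round(d['at'],1).tolist(),round(d['conf'],2),onz(c,d['at'],Z[p]).round(1)) for d in env.pinpoint('wrist',p)])
E
python3 m.py w2 sleeve_grip index fork grinder
```

```text
time_s: 4.32
tool_pos: [477.4, 125.8, 411.2]
tool_rot: [-3.141, 0.0, 1.916]
wrist_force: [-0.1, 0.0, 0.6]
gripper_width: 85.5
grasp_force: 0.0
[ 0.18  0.19 -0.65  1.84  0.12  1.16 -0.17] [477.4 125.8 411.2] [-3.141  0.     1.916]
cam [454. 192. 554.]
sleeve_grip []
index [([174.6, 290.8], 0.64, array([485.3, 141.3, 222. ]))]
fork []
grinder []
```

View pics/w2.png

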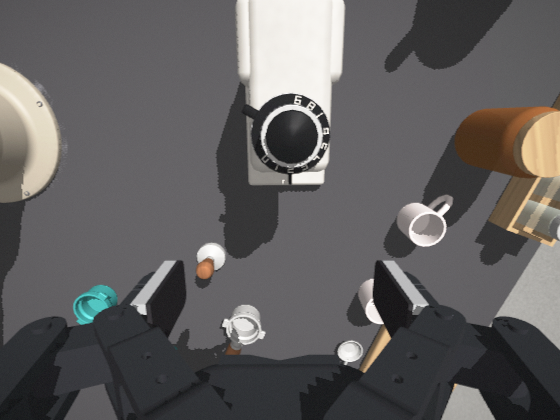

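The wrist picture shows the sleeve at (290, 135), the index bar at (290, 180) and the lug at (248, 112). I'll rectify the skirt plane to read the number and the axis.

```bash
cat > rect.py <<'E'
from h import *
import sys
# rectify plane z around (cx,cy): 4 px/mm, image right=+x world? use up=+x, left=+y (as top view)
f,z,cx,cy,half,out=sys.argv[1],*map(float,sys.argv[2:6]),sys.argv[6]
c=dict(np.load(f+'.npz'));im=cv2.imread(f'pics/{f}.png')
n=580;s=n/(2*half)
v,u=np.mgrid[:n,:n];X=cx-(v-n/2)/s;Y=cy-(u-n/2)/s
P=np.stack([X,Y,np.full_like(X,z)],-1)-c['T'][:3,3]
q=P@c['T'][:3,:3]@c['mtx'].T
cv2.imwrite(f'pics/{out}.png',cv2.remap(im,(q[...,0]/q[...,2]).astype('f4'),(q[...,1]/q[...,2]).astype('f4'),2))
E
python3 rect.py w2 226 474 173 65 r1
```

```text
(no output)
```

View pics/r1.png

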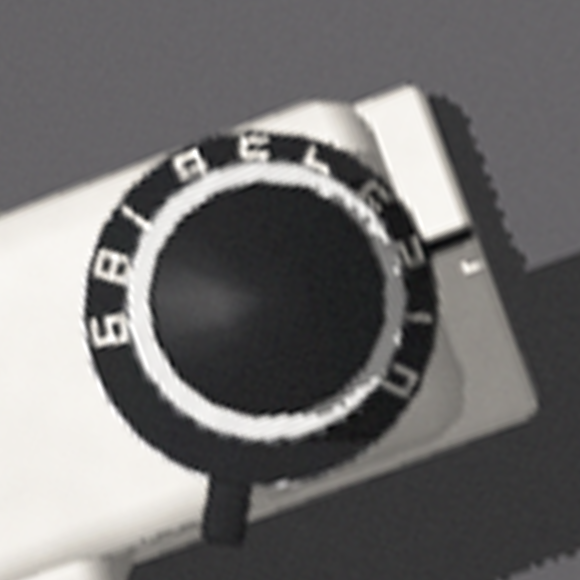

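The sleeve stands at 2 (numeral 2 at the index, about (411, 250)); it needs +4 clicks, 96° clockwise. The axis comes out at about (470, 179) and the front about 20° from -y towards +x. I'll cross-check that from another wrist place.

```bash
python3 -m creep '[{"offset":[-0.014,0.104,-0.14],"rot":[0,0,0]},{"offset":[-0.014,0.104,-0.14],"rot":[0,0,0]},{"offset":[-0.014,0.104,-0.14],"rot":[0,0,0]}]'; python3 m.py w3 sleeve_grip index fork
python3 - <<'E'
from h import *
for c,n in((env.calibration('top'),'top'),(env.calibration('side'),'side')):
    print(n,[np.round(proj(c,(470,179.3,z)),1) for z in (216,226,269)])
# skirt circle estimate in both wrist views at z=226 by dark fit
E
python3 rect.py w3 226 470 179 65 r2
```

```text
time_s: 4.95
tool_pos: [469.3, 179.6, 340.2]
tool_rot: [-3.139, -0.0, 1.924]
wrist_force: [-0.8, -0.2, -0.6]
gripper_width: 85.2
grasp_force: 0.0
[ 0.06  0.27 -0.67  1.93  0.2   1.01 -0.35] [469.3 179.6 340.2] [-3.139 -0.     1.924]
cam [445. 246. 483.]
sleeve_grip []
index [([248.4, 281.2], 0.65, array([485.4, 141.2, 222. ]))]
fork []
top [array([241.4, 108.3]), array([241.4, 106.1]), array([241.3,  96.2])]
side [array([290.8, 234.4]), array([286.9, 234.2]), array([269.5, 233.3])]
```

View pics/w3.png

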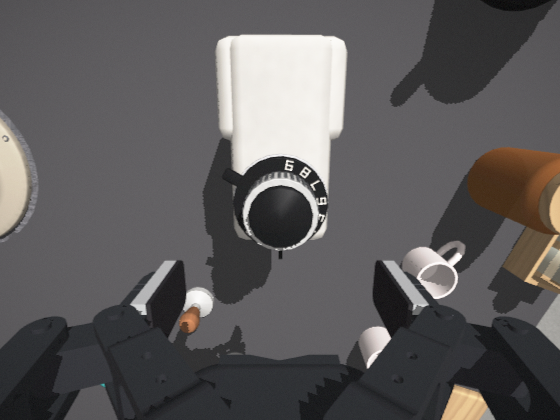

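The second view agrees on the index at (485, 141). One numeric check of the cap centre at (280, 216), then I descend.

Run:
```python
from h import *
for f in('w2','w3'):
    c=dict(np.load(f+'.npz'));g=cv2.imread(f'pics/{f}.png',0)
    x,y=(292,135) if f=='w2' else (280,216)
    # inner dark cap, flood from its centre
    m=np.zeros((422,562),np.uint8);cv2.floodFill(cv2.GaussianBlur(g,(3,3),0),m,(x,y),0,12,12,4|(255<<8))
    k=m[1:-1,1:-1];ys,xs=np.nonzero(k);h=cv2.convexHull(np.c_[xs,ys].astype(np.int32))
    e=cv2.fitEllipse(h);print(f,e,[onz(c,(e[0][1],e[0][0]),z).round(1) for z in(260,265,269)])
```

```text
w2 ((291.3802795410156, 136.6510772705078), (49.841705322265625, 52.544471740722656), 14.484498977661133) [array([470. , 179.8, 260. ]), array([469.7, 180. , 265. ]), array([469.5, 180.2, 269. ])]
w3 ((280.0053405761719, 216.38168334960938), (60.818824768066406, 62.71044921875), 74.38143157958984) [array([469.9, 180.1, 260. ]), array([469.3, 181.5, 265. ]), array([468.9, 182.7, 269. ])]
```

```bash
python3 -m creep '[{"offset":[0,0.002,-0.1],"rot":[0,0,0]},{"offset":[0,0.002,-0.18],"rot":[0,0,0]},{"offset":[0,0.002,-0.214],"rot":[0,0,0]},{"offset":[0,0.002,-0.214],"rot":[0,0,0]}]' && python3 -m creep '[{"offset":[0,0,0],"rot":[0,0,0]},{"offset":[0,0,0],"rot":[0,0,0]},{"offset":[0,0,0],"rot":[0,0,0]},{"offset":[0,0,0],"rot":[0,0,0]},{"offset":[0,0,0],"rot":[0,0,0]}]' 45
```

```text
time_s: 5.65
tool_pos: [470.4, 179.7, 234.4]
tool_rot: [-3.141, 0.0, 1.922]
wrist_force: [0.0, 0.5, 0.5]
gripper_width: 85.3
grasp_force: 0.0
time_s: 6.28
tool_pos: [470.1, 179.9, 236.1]
tool_rot: [3.14, 0.001, 1.922]
wrist_force: [-5.7, -2.0, 11.4]
gripper_width: 54.8
grasp_force: 61.0
```

```bash
python3 -m creep '[{"offset":[0,0,0],"rot":[0,0,-0.08]},{"offset":[0,0,0],"rot":[0,0,-0.16]},{"offset":[0,0,0],"rot":[0,0,-0.24]},{"offset":[0,0,0],"rot":[0,0,-0.32]},{"offset":[0,0,0],"rot":[0,0,-0.4]},{"offset":[0,0,0],"rot":[0,0,-0.48]},{"offset":[0,0,0],"rot":[0,0,-0.56]},{"offset":[0,0,0],"rot":[0,0,-0.64]},{"offset":[0,0,0],"rot":[0,0,-0.72]},{"offset":[0,0,0],"rot":[0,0,-0.8]},{"offset":[0,0,0],"rot":[0,0,-0.81]},{"offset":[0,0,0],"rot":[0,0,-0.81]}]'
```

```text
time_s: 7.78
tool_pos: [470.6, 179.5, 236.1]
tool_rot: [3.141, -0.002, 0.225]
wrist_force: [-2.8, -3.2, 9.8]
gripper_width: 55.1
grasp_force: 63.6
```

```bash
python3 -m creep '[{"offset":[0,0,0],"rot":[0,0,0]},{"offset":[0,0,0],"rot":[0,0,0]},{"offset":[0,0,0],"rot":[0,0,0]}]' 85.4 && python3 -m creep '[{"offset":[0,0,0.12],"rot":[0,0,0]},{"offset":[0.02,-0.1,0.3],"rot":[0,0,0.81]},{"offset":[0.02,-0.1,0.3],"rot":[0,0,0.81]},{"offset":[0.02,-0.1,0.3],"rot":[0,0,0.81]},{"offset":[0.02,-0.1,0.3],"rot":[0,0,0.81]},{"offset":[0.02,-0.1,0.3],"rot":[0,0,0.81]},{"offset":[0.02,-0.1,0.3],"rot":[0,0,0.81]},{"offset":[0.02,-0.1,0.3],"rot":[0,0,0.81]},{"offset":[0.02,-0.1,0.3],"rot":[0,0,0.81]},{"offset":[0.02,-0.1,0.3],"rot":[0,0,0.81]},{"offset":[0.02,-0.1,0.3],"rot":[0,0,0.81]}]'; python3 m.py w4 index fork; python3 rect.py w4 226 470 179.5 65 r4
```

```text
time_s: 8.15
tool_pos: [470.2, 180.1, 234.4]
tool_rot: [-3.141, -0.0, 0.226]
wrist_force: [0.1, 0.1, -0.1]
gripper_width: 85.4
grasp_force: 0.0
time_s: 9.52
tool_pos: [480.1, 129.9, 384.2]
tool_rot: [-3.141, -0.0, 1.921]
wrist_force: [0.3, -0.4, -0.5]
gripper_width: 85.3
grasp_force: 0.0
[-0.03  0.19 -0.42  1.89  0.09  1.09 -0.13] [480.1 129.9 384.2] [-3.141 -0.     1.921]
cam [456. 196. 527.]
index [([181.3, 287.8], 0.63, array([484.8, 142.5, 222. ])), ([223.6, 413.3], 0.55, array([619.7, 145.5, 222. ]))]
fork []
```

View pics/r4.png

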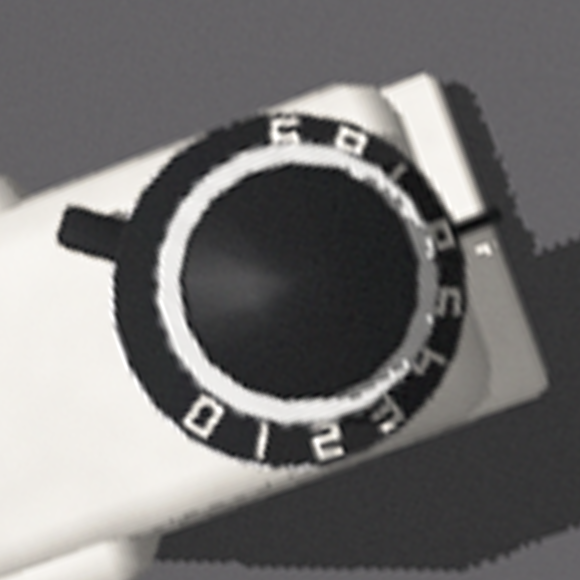

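Numeral 6 now sits at the index (440, 235) and the lug has turned by 96°, so the sleeve is in its click. Next, the portafilter's pose from orange and steel segmentation.

```bash
cat > seg.py <<'E'
from h import *
def handle(c,im,roi,z=26):
    r0,r1,c0,c1=roi;h=cv2.cvtColor(im,cv2.COLOR_BGR2HSV)[r0:r1,c0:c1]
    m=((h[...,0]<20)&(h[...,1]>110)&(h[...,2]>60)).astype(np.uint8)
    n,l,st,_=cv2.connectedComponentsWithStats(m);k=1+np.argmax(st[1:,4])
    ys,xs=np.nonzero(l==k);P=np.array([onz(c,(y+r0,x+c0),z)[:2] for y,x in zip(ys,xs)])
    m0=P.mean(0);d=np.linalg.svd(P-m0,full_matrices=0)[2][0];d*=np.sign(-d[1]);t=(P-m0)@d
    w=(P-m0)@[-d[1],d[0]]
    return m0.round(1),np.degrees(np.arctan2(d[0],-d[1])).round(2),(m0+d*t.min()).round(1),(m0+d*t.max()).round(1),round(np.ptp(w),1),len(P)
if __name__=='__main__':
    print('top39',handle(env.calibration('top'),cv2.imread('pics/top0.png'),(200,250,280,380),35))
    print('side',handle(env.calibration('side'),cv2.imread('pics/side0.png'),(195,240,270,310),33))
    c=dict(np.load('w1.npz'));print('w1',handle(c,cv2.imread('pics/w1.png'),(120,220,230,420),37))
E
python3 seg.py
```

```text
top39 (array([ 517.2, -308.3]), np.float64(-1.19), array([ 518.4, -247.2]), array([ 515.9, -370.9]), np.float64(26.5), 520)
side (array([ 515.4, -308.1]), np.float64(-0.2), array([ 515.6, -246.9]), array([ 515.2, -372. ]), np.float64(28.1), 232)
w1 (array([ 519.3, -307.7]), np.float64(-1.14), array([ 520.5, -246.9]), array([ 518.1, -370.6]), np.float64(25.8), 1177)
```

```bash
python3 -m creep '[{"offset":[0.06,-0.68,0],"rot":[0,0,-0.17]},{"offset":[0.06,-0.68,0],"rot":[0,0,-0.17]},{"offset":[0.06,-0.68,0],"rot":[0,0,-0.17]},{"offset":[0.06,-0.68,0],"rot":[0,0,-0.17]},{"offset":[0.06,-0.84,-0.1],"rot":[0,0,-0.17]},{"offset":[0.06,-0.84,-0.1],"rot":[0,0,-0.17]},{"offset":[0.06,-0.84,-0.2],"rot":[0,0,-0.17]},{"offset":[0.06,-0.84,-0.2],"rot":[0,0,-0.17]},{"offset":[0.06,-0.84,-0.2],"rot":[0,0,-0.17]},{"offset":[0.06,-0.84,-0.2],"rot":[0,0,-0.17]}]'; python3 m.py w5 handle_grip portafilter
```

```text
time_s: 10.92
tool_pos: [511.2, -288.5, 285.7]
tool_rot: [3.14, 0.0, 1.568]
wrist_force: [0.3, 0.7, -0.2]
gripper_width: 85.7
grasp_force: 0.0
[ 0.51  0.38 -0.12  1.86  0.06  0.91  0.35] [ 511.2 -288.5  285.7] [3.14  0.    1.568]
cam [ 511. -218.  429.]
handle_grip [([172.6, 148.8], 0.85, array([ 345.4, -286. ,   26. ])), ([186.8, 286.1], 0.67, array([ 520.9, -305. ,   26. ]))]
portafilter [([95.7, 285.3], 0.92, array([ 520.1, -192. ,    0. ])), ([140.6, 79.1], 0.57, array([ 247.6, -247.5,    0. ]))]
```

View pics/w5.png

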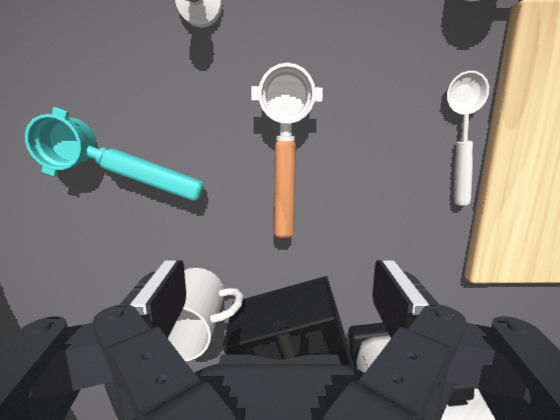

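The picture shows the wooden-handled portafilter with its head at (286, 95) and its handle to (284, 235). A black box lies beyond the handle end at (328, 278), so I'll check its clearance and refine the pose.

Run:
```python
from h import *
from seg import handle
c=dict(np.load('w5.npz'));t=env.calibration('top');im=cv2.imread('pics/w5.png')
print('box',tri([(c,(278,328)),(t,(195,389))]),'far',tri([(c,(310,235)),(t,(255,410))]))
for z in (30,39): print('w5',z,handle(c,im,(120,250,260,310),z))
# head rim ellipse height check from two places
for z in (40,44): print('rim',z,onz(c,(94,286.5),z).round(1))
w1=dict(np.load('w1.npz'))
print('h end tri', tri([(c,(235,284)),(t,(225,361.5))]), 'start',tri([(c,(138,286)),(t,(224,312.5))]))
```

```text
box (array([ 592.88746811, -457.00604518,  -13.483242  ]), [5.6, 5.6]) far (array([ 441.44861858, -506.58195745,   -3.27964485]), [1.4, 1.4])
w5 30 (array([ 518.1, -307. ]), np.float64(-1.19), array([ 519.4, -246.3]), array([ 516.7, -373. ]), np.float64(25.1), 1858)
w5 39 (array([ 517.9, -305. ]), np.float64(-1.19), array([ 519.2, -245.7]), array([ 516.6, -369.5]), np.float64(24.6), 1858)
rim 40 [ 520.6 -192.6   40. ]
rim 44 [ 520.5 -192.8   44. ]
h end tri (array([ 517.38281502, -373.60225796,   19.80578875]), [1.1, 1.1]) start (array([ 517.67430738, -241.90849926,   62.2628253 ]), [2.3, 2.3])
```

```bash
python3 -m creep '[{"offset":[0.016,-0.018,-0.1],"rot":[0.08,0,-0.009]},{"offset":[0.016,-0.018,-0.2],"rot":[0.15,0,-0.009]},{"offset":[0.016,-0.018,-0.3],"rot":[0.15,0,-0.009]},{"offset":[0.016,-0.018,-0.4],"rot":[0.15,0,-0.009]},{"offset":[0.016,-0.018,-0.4],"rot":[0.15,0,-0.009]},{"offset":[0.016,-0.018,-0.4],"rot":[0.15,0,-0.009]}]'; python3 -m creep '[{"offset":[0,0,-0.06],"rot":[0,0,0]},{"offset":[0,0,-0.12],"rot":[0,0,0]},{"offset":[0,0,-0.14],"rot":[0,0,0]},{"offset":[0,0,-0.14],"rot":[0,0,0]},{"offset":[0,0,-0.14],"rot":[0,0,0]}]'
```

```text
time_s: 11.82
tool_pos: [519.3, -299.0, 86.3]
tool_rot: [-3.139, -0.313, 1.548]
wrist_force: [0.3, -0.8, 1.0]
gripper_width: 85.5
grasp_force: 0.0
time_s: 12.45
tool_pos: [519.0, -299.5, 15.9]
tool_rot: [-3.139, -0.313, 1.547]
wrist_force: [0.1, 0.5, 0.6]
gripper_width: 85.5
grasp_force: 0.0
```

```bash
python3 -m creep '[{"offset":[0,0,0],"rot":[0,0,0]},{"offset":[0,0,0],"rot":[0,0,0]},{"offset":[0,0,0],"rot":[0,0,0]},{"offset":[0,0,0],"rot":[0,0,0]}]' 40 && python3 -m creep '[{"offset":[0,0,0],"rot":[0,0,0]},{"offset":[0,0,0],"rot":[0,0,0]},{"offset":[0,0,0],"rot":[0,0,0]},{"offset":[0,0,0],"rot":[0,0,0]},{"offset":[0,0,0],"rot":[0,0,0]}]' 10
```

```text
time_s: 12.95
tool_pos: [518.1, -299.0, 14.3]
tool_rot: [-3.137, -0.314, 1.547]
wrist_force: [0.0, 0.4, -0.1]
gripper_width: 39.9
grasp_force: 0.0
time_s: 13.58
tool_pos: [518.1, -299.1, 14.3]
tool_rot: [-3.137, -0.314, 1.547]
wrist_force: [-0.0, -0.6, 1.1]
gripper_width: 25.2
grasp_force: 60.8
```

```bash
python3 -m creep '[{"offset":[0,0,0.03],"rot":[0,0,0]},{"offset":[0,0,0.08],"rot":[0,0,0]},{"offset":[0,0,0.13],"rot":[0,0,0]},{"offset":[0,0,0.18],"rot":[0,0,0]},{"offset":[0,0,0.18],"rot":[0,0,0]},{"offset":[0,0,0.18],"rot":[0,0,0]}]'
python3 - <<'E'
from h import *
from seg import handle
a=env.grab_frame('side')[:,:,::-1];b=env.grab_frame('wrist')[:,:,::-1]
c=env.calibration('wrist');np.savez('w6.npz',mtx=c['mtx'],T=c['T']);cv2.imwrite('pics/w6.png',b)
M=np.zeros((420,790,3),np.uint8);M[:,:395]=cv2.resize(np.ascontiguousarray(a[130:270,200:332]),(395,420),interpolation=2);M[:,395:]=cv2.resize(b,(395,420))
cv2.imwrite('pics/l1.png',M);cv2.imwrite('pics/s6.png',a)
for n in('side','wrist'):print(n,env.pinpoint(n,'portafilter'))
E
```

```text
time_s: 14.32
tool_pos: [517.7, -299.0, 103.8]
tool_rot: [-3.137, -0.314, 1.547]
wrist_force: [-0.4, 0.1, -3.4]
gripper_width: 25.0
grasp_force: 60.3
side [{'at': [221.2, 273.1], 'conf': 0.79}, {'at': [262.0, 377.4], 'conf': 0.78}]
wrist [{'at': [69.7, 279.6], 'conf': 0.89}]
```

View pics/l1.png

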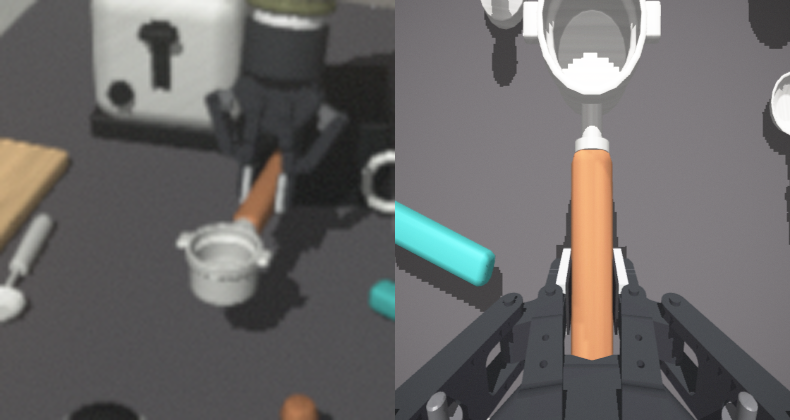

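It is held; the side view (left half) shows the head lifted off the counter and the wrist view shows the handle centred between the pads. Now I measure any sag and work out the move to the fork.

Run:
```python
from h import *
c=dict(np.load('w6.npz'));s=env.calibration('side')
print('pf',tri([(c,(69.7,279.6)),(s,(221.2,273.1))]))
for z in(80,86,89,92):print(z,onz(s,(221.2,273.1),z).round(1),onz(c,(69.7,279.6),z).round(1))
# rim lug ends (wrist view, full-res): neck/ferrule start visible; orange start edge
for n,cc in(('side',s),('wrist',c)):
    print(n,'expected origin px for level',np.round(proj(cc,(520.2,-192.6,89.5)),1),'sag5deg',np.round(proj(cc,(520.2,-192.6,79.7)),1))
o=env.observe();print(o['wrist_force'],o['moment'],o['tool_pos'])
A=np.array([469.8,179.8]);f=np.array([np.sin(np.radians(20.6)),-np.cos(np.radians(20.6))])
h=np.array([520.4,-192.6]);t=o['tool_pos'][:2]
th=np.radians(20.6+1.19);R=np.array([[np.cos(th),-np.sin(th)],[np.sin(th),np.cos(th)]])
print('tcp final',(A+R@(t-h)).round(1),'pre130',(A+f*130+R@(t-h)).round(1),'f',f)
print('tamper',onz(env.calibration('top'),(261,248),40))
```

```text
pf (array([ 522.05038225, -196.98311401,   97.50071004]), [2.1, 2.1])
80 [ 531.7 -218.9   80. ] [ 520.1 -189.2   80. ]
86 [ 529.2 -211.3   86. ] [ 520.1 -192.1   86. ]
89 [ 527.9 -207.5   89. ] [ 520.1 -193.5   89. ]
92 [ 526.6 -203.7   92. ] [ 520. -195.   92.]
side expected origin px for level [224.9 274. ] sag5deg [227.8 274. ]
wrist expected origin px for level [ 67.6 279.8] sag5deg [ 75.7 279.9]
[ 0.01357582  0.31930267 -2.71718342] [-0.87546301  0.03063819  0.02317401] [ 517.63684917 -298.77232593  103.28357979]
tcp final [506.6  80.2] pre130 [552.4 -41.5] f [ 0.35184165 -0.93605954]
tamper [424.75507207 -87.01622399  40.        ]
```

```bash
python3 -m creep '[{"offset":[0.01,0.08,0.01],"rot":[0,0,0.03]},{"offset":[0.025,0.18,0.01],"rot":[0,0,0.07]},{"offset":[0.04,0.28,0.01],"rot":[0,0,0.11]},{"offset":[0.055,0.38,0.01],"rot":[0,0,0.15]},{"offset":[0.065,0.47,0.01],"rot":[0,0,0.182]},{"offset":[0.07,0.515,0.01],"rot":[0,0,0.182]},{"offset":[0.07,0.515,0.0],"rot":[0,0,0.182]},{"offset":[0.07,0.515,0.0],"rot":[0,0,0.182]}]'; python3 m.py w7 portafilter fork index
python3 - <<'E'
from h import *
from seg import handle
a=env.grab_frame('side')[:,:,::-1].copy();t=env.grab_frame('top')[:,:,::-1].copy()
M=np.zeros((420,790,3),np.uint8);M[:,:395]=cv2.resize(a[200:340,170:302],(395,420),interpolation=2);M[:,395:]=cv2.resize(t[180:300,90:203],(395,420),interpolation=2)
cv2.imwrite('pics/l2.png',M)
for n in('side','top'):
  for q in('portafilter','fork'):print(n,q,env.pinpoint(n,q)[:2])
c=dict(np.load('w7.npz'))
print(handle(c,cv2.imread('pics/w7.png'),(80,420,200,360),119))
E
```

```text
time_s: 15.52
tool_pos: [552.6, -43.2, 103.5]
tool_rot: [-3.135, -0.314, 1.925]
wrist_force: [-0.4, 0.0, -3.5]
gripper_width: 25.1
grasp_force: 60.3
[ 0.35  0.66 -0.33  1.98 -0.13  0.67  0.54] [552.6 -43.2 103.5] [-3.135 -0.314  1.925]
cam [545. -21. 261.]
portafilter [([68.0, 278.4], 0.68, array([499.6,  96.2,   0. ]))]
fork []
index []
side portafilter [{'at': [261.8, 380.2], 'conf': 0.61}]
side fork []
top portafilter [{'at': [222.3, 184.6], 'conf': 0.73}, {'at': [209.3, 231.3], 'conf': 0.44}]
top fork [{'at': [243.1, 131.9], 'conf': 0.59}, {'at': [137.1, 308.7], 'conf': 0.34}]
(array([550. , -36.1]), np.float64(20.55), array([533.7,   7.6]), array([566.3, -79.3]), np.float64(25.9), 11902)
```

View pics/w7.png

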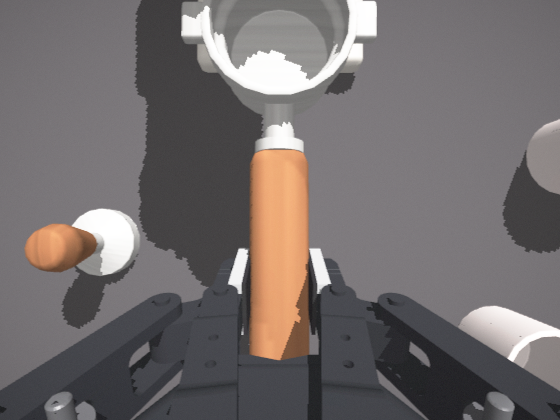

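The picture shows the head at (280, 45), straight ahead of the gripper, with the handle at 20.55° as wanted. I check the head position numerically, then insert.

```bash
python3 - <<'E'
from h import *
t=env.calibration('top')
w=dict(np.load('w7.npz'))
print('top',onz(t,(222.3,184.6),88),'w7',onz(w,(68,278.4),88),tri([(t,(222.3,184.6)),(w,(68,278.4))]),'fork',onz(t,(243.1,131.9),80))
o=env.observe()['tool_pos'];print(o)
E
python3 -m creep '[{"offset":[-0.03,0.08,0],"rot":[0,0,0]},{"offset":[-0.055,0.148,0],"rot":[0,0,0]},{"offset":[-0.055,0.148,0],"rot":[0,0,0]},{"offset":[-0.055,0.148,0],"rot":[0,0,0]}]'
```

```text
top [515.83289289  58.81098253  88.        ] w7 [515.04219837  56.64133778  88.        ] (array([515.24958856,  58.65112133,  85.2861215 ]), [1.0, 1.0]) fork [466.81224065 180.81496736  80.        ]
[553.11217257 -41.70842381 104.34119553]
time_s: 16.52
tool_pos: [526.0, 32.1, 104.3]
tool_rot: [-3.137, -0.313, 1.928]
wrist_force: [-0.5, -0.9, -3.4]
gripper_width: 25.5
grasp_force: 60.3
```

```bash
python3 -m creep '[{"offset":[-0.012,0.032,0],"rot":[0,0,0]},{"offset":[-0.025,0.065,0],"rot":[0,0,0]},{"offset":[-0.037,0.097,0],"rot":[0,0,0]},{"offset":[-0.037,0.097,0],"rot":[0,0,0]},{"offset":[-0.037,0.097,0],"rot":[0,0,0]}]'; python3 -m creep '[{"offset":[0,0,-0.004],"rot":[0,0,0]},{"offset":[0,0,-0.008],"rot":[0,0,0]},{"offset":[0,0,-0.010],"rot":[0,0,0]},{"offset":[0,0,-0.010],"rot":[0,0,0]}]'; python3 m.py w8 portafilter
```

```text
time_s: 17.15
tool_pos: [507.2, 80.9, 104.3]
tool_rot: [-3.137, -0.314, 1.928]
wrist_force: [0.3, -0.3, -3.0]
gripper_width: 25.4
grasp_force: 60.3
time_s: 17.65
tool_pos: [507.1, 80.9, 99.2]
tool_rot: [-3.137, -0.314, 1.927]
wrist_force: [-0.4, -0.0, -2.8]
gripper_width: 25.1
grasp_force: 60.3
[ 0.17  0.62 -0.36  2.12 -0.2   0.51  0.4 ] [507.1  80.9  99.2] [-3.137 -0.314  1.927]
cam [500. 103. 257.]
portafilter [([70.4, 280.5], 0.95, array([457., 217.,   0.]))]
```

```bash
for i in 1; do python3 -m creep '[{"offset":[0,0,-0.002],"rot":[0,0,0]},{"offset":[0,0,-0.004],"rot":[0,0,0]},{"offset":[0,0,-0.004],"rot":[0,0,0]}]'; python3 -c "
from plant import env;o=env.observe();print(o['wrist_force'].round(1),o['moment'].round(2))"; done; python3 -m creep '[{"offset":[0,0,-0.002],"rot":[0,0,0]},{"offset":[0,0,-0.002],"rot":[0,0,0]},{"offset":[0,0,-0.002],"rot":[0,0,0]}]'; python3 -c "
from plant import env;o=env.observe();print(o['wrist_force'].round(1),o['moment'].round(2))"
```

```text
time_s: 18.12
tool_pos: [507.1, 81.0, 97.2]
tool_rot: [-3.137, -0.314, 1.928]
wrist_force: [-0.1, 0.6, -3.9]
gripper_width: 24.6
grasp_force: 60.3
[-0.1  0.6 -3.9] [-0.81 -0.25 -0.04]
time_s: 18.5
tool_pos: [507.1, 81.0, 96.3]
tool_rot: [-3.137, -0.314, 1.928]
wrist_force: [0.4, 0.8, -3.8]
gripper_width: 25.0
grasp_force: 60.3
[ 0.4  0.8 -3.8] [-0.81 -0.3  -0.06]
```

```bash
P="from plant import env;o=env.observe();print(o['wrist_force'].round(1),o['moment'].round(2))"; python3 -m creep '[{"offset":[0,0,-0.002],"rot":[0,0,0]},{"offset":[0,0,-0.002],"rot":[0,0,0]}]'; python3 -c "$P"; python3 -m creep '[{"offset":[0,0,-0.002],"rot":[0,0,0]},{"offset":[0,0,-0.002],"rot":[0,0,0]}]'; python3 -c "$P"; python3 -m creep '[{"offset":[0,0,-0.001],"rot":[0,0,0]},{"offset":[0,0,-0.001],"rot":[0,0,0]}]'; python3 -c "$P"
```

```text
time_s: 18.75
tool_pos: [507.1, 81.0, 95.2]
tool_rot: [-3.137, -0.314, 1.928]
wrist_force: [-0.0, 0.2, -2.8]
gripper_width: 25.0
grasp_force: 60.3
[-0.   0.2 -2.8] [-0.81 -0.32 -0.02]
time_s: 19.0
tool_pos: [507.2, 80.9, 94.4]
tool_rot: [-3.137, -0.314, 1.928]
wrist_force: [-0.0, -1.5, -0.5]
gripper_width: 25.2
grasp_force: 60.9
[-0.  -1.5 -0.5] [-0.54 -0.1   0.08]
time_s: 19.25
tool_pos: [507.2, 80.8, 94.0]
tool_rot: [-3.137, -0.314, 1.928]
wrist_force: [-0.4, -2.9, 3.8]
gripper_width: 25.4
grasp_force: 61.1
[-0.4 -2.9  3.8] [-0.43  0.07  0.21]
```

Contact came at the expected height. I check the centring before letting go.

Run:
```python
from h import *
from seg import handle
w=dict(np.load('w8.npz'));print('w8',onz(w,(70.4,280.5),84.9),'want 469.8 179.8')
c=env.calibration('wrist');im=env.grab_frame('wrist')[:,:,::-1].copy();cv2.imwrite('pics/w9.png',im)
for d in env.pinpoint('wrist','portafilter'):print(d,onz(c,d['at'],80))
print(handle(c,im,(80,420,200,360),111))
t=env.calibration('top');ti=env.grab_frame('top')[:,:,::-1].copy()
for d in env.pinpoint('top','portafilter')[:2]+env.pinpoint('top','handle_grip')[:2]:print(d,onz(t,d['at'],80))
```

```text
w8 [471.09362121 179.25239712  84.9       ] want 469.8 179.8
{'at': [69.4, 280.0], 'conf': 0.85} [470.82363943 179.54354431  80.        ]
(array([504.7,  88. ]), np.float64(20.48), array([488.5, 131.3]), array([520.6,  45.3]), np.float64(26.0), 11825)
{'at': [337.1, 313.8], 'conf': 0.72} [ 251.21226633 -243.98828997   80.        ]
{'at': [238.5, 131.6], 'conf': 0.52} [477.48685158 181.8693732   80.        ]
{'at': [296.7, 326.3], 'conf': 0.79} [ 344.08394902 -273.44063101   80.        ]
```

```bash
python3 -m creep '[{"offset":[0,0,0],"rot":[0,0,0]},{"offset":[0,0,0],"rot":[0,0,0]},{"offset":[0,0,0],"rot":[0,0,0]},{"offset":[0,0,0],"rot":[0,0,0]}]' 85.4 && python3 -m creep '[{"offset":[0.004,-0.012,0.04],"rot":[0,0,0]},{"offset":[0.013,-0.035,0.114],"rot":[0,0,0]},{"offset":[0.035,-0.092,0.2],"rot":[0,0,0]},{"offset":[0.07,-0.19,0.3],"rot":[0,0,0]},{"offset":[0.1,-0.28,0.4],"rot":[0,0,0]},{"offset":[0.1,-0.28,0.4],"rot":[0,0,0]},{"offset":[0.1,-0.28,0.4],"rot":[0,0,0]}]'; python3 m.py w10 portafilter handle_grip index
python3 - <<'E'
from h import *
from seg import handle
w=dict(np.load('w10.npz'));print(handle(w,cv2.imread('pics/w10.png'),(0,420,150,420),112))
t=env.calibration('top');s=env.calibration('side');ti=env.grab_frame('top')[:,:,::-1].copy();si=env.grab_frame('side')[:,:,::-1].copy()
cv2.imwrite('pics/t10.png',ti)
print(handle(t,ti,(180,300,130,240),112))
for n,c,q in[('top',t,'portafilter'),('top',t,'handle_grip'),('side',s,'handle_grip')]:
  for d in env.pinpoint(n,q)[:2]:print(n,q,d,onz(c,d['at'],80 if q[0]=='p' else 106).round(1))
E
python3 rect.py w10 226 470 179.5 65 r10
```

```text
time_s: 20.0
tool_pos: [507.1, 81.1, 93.7]
tool_rot: [-3.137, -0.314, 1.928]
wrist_force: [0.4, -0.0, -0.5]
gripper_width: 85.3
grasp_force: 0.0
time_s: 20.88
tool_pos: [557.1, -59.2, 293.8]
tool_rot: [-3.138, -0.314, 1.927]
wrist_force: [-0.7, 0.5, -0.7]
gripper_width: 85.2
grasp_force: 0.0
[ 0.39  0.43 -0.33  1.8  -0.17  1.07  0.53] [557.1 -59.2 293.8] [-3.138 -0.314  1.927]
cam [550. -37. 451.]
portafilter [([283.2, 24.3], 0.62, array([ 242.2, -249.6,    0. ]))]
handle_grip [([110.6, 284.2], 0.85, array([503.4, 102. ,  26. ]))]
index []
(array([510.9,  71. ]), np.float64(20.87), array([488. , 131.1]), array([533.6,  11.6]), np.float64(25.4), 2628)
(array([510.5,  70.4]), np.float64(21.02), array([487.3, 130.8]), array([533.1,  11.6]), np.float64(27.6), 643)
top portafilter {'at': [240.5, 131.9], 'conf': 0.68} [472.8 181.   80. ]
top handle_grip {'at': [227.6, 177.3], 'conf': 0.83} [502.7  71.1 106. ]
side handle_grip {'at': [241.0, 346.9], 'conf': 0.78} [ 323.8 -171.3  106. ]
side handle_grip {'at': [258.7, 176.7], 'conf': 0.67} [684.1  28.2 106. ]
```

The handle's near end is at (488, 131) and its far end at (533, 11.5) in both views. That puts it centred, level and straight out of the front, so I hand in.

```bash
python3 -c "
from plant import env
print(env.close_job(), env.observe()['time_s'])"
```

```text
the job is handed in; nothing more can be done
the job is handed in; nothing more can be done
```

The grind sleeve is clicked in at 6, and the portafilter rests level on the fork, its basket within about 1 mm of the chute axis and its handle straight out of the front; no other item was touched, and I handed the job in at about 21 s of the 64 s.

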